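# Set the bench containers into their colour-coded spill trays

### The arm

A 6-joint arm with a two-finger parallel gripper is mounted at the origin on a cart in front of the work surface, level with it; the furniture and walls round the work are solid. World frame = base frame: x ahead of the robot, y to its left, z up, the work surface at z = 0. Lengths are in mm, angles in rad, forces in N, time in s.
With the tool pointing down it reaches from about 300 to 775 mm from the base axis. Payload 14.6 kg.
Tool frame: the origin (TCP) lies between the finger pads; the fingertips stand manip.tip_reach ahead of it and the grasp point (between the pads) lies 5 mm behind it (manip.tip_reach is the distance from the TCP to the fingertips, in mm); z points along the fingers, y is the line along which they close (so a half turn about z gives the same grasp; the last joint's range is limited). The gripper opens to 94 mm and grips with 3 to 60 N. Pads are 16 mm wide; open, the fingers measure 119 mm over their backs; the gripper's body (75 mm by 177 mm) begins 78 mm behind the grasp point.
Start: joints at [1.06, 0.3, 1.521, -0, 1.321, -0.067], TCP at [236.152, 496.711, 219.446] pointing down, gripper open.
Joint ranges: [-3.03, 3.03], [-0.79, 2.21], [0.23, 2.52], [-1.04, 4.18], [0, 3.07], [-2.55, 2.55]. Speed limits (rad/s): [2.22, 2.22, 2.57, 3.14, 3.14, 3.14].

### API

Orientations are given as [roll, pitch, yaw] about the fixed x, y, z axes, in that order (R = Rz(yaw) Ry(pitch) Rx(roll)).
In Python, from cell import manip gives the robot as it stands. The module is installed in compiled form; this text tells all that it offers.
- The arm moves only by the shell command python3 -m creep 'ROWS' [FORCE]. ROWS is JSON, a list of rows, each a list of 3 entries, a list of its own where there are three numbers: the opening, from -1 (shut) to 1 (fully open), then the shift along the tool's x, y, z in cm, then the turn about the tool's z in units of 5 degrees (1.0 is 5 degrees). In form: [[grip, [tx, ty, tz], roll], ...]. A call has 1 to 12 rows; each row is the pose to reach, as a shift and turn from the pose commanded when the call began, along the tool's axes at that moment; what a row does not reach only later rows make up. A row lasts 1/10 s, in which the tool goes at most 50 mm and 8.59 degrees, less where a joint would pass 70% of its speed; a pose out of reach is approached as far as the arm can. A call with a gripper value outside its range is refused whole. The fingers move at their own pace and stop on an object; FORCE is the grip in N (left out, the last holds). Time passes only in rows, so rows that repeat a pose let the fingers close. It gives the time, the measured TCP pose, the force, the opening and the grip force at its end, in the units of the state.
- manip.read_state(): the state, without advancing time (a new reading comes with each control period).
- manip.camera(name): name is "scene" or "top" or "wrist"; returns the picture (480x640x3 uint8, red, green, blue); there is no depth.
- manip.camera_params(name): a dict with "fovy" (degrees; the focal length in pixels is half the picture's height over the tangent of half this angle, whatever the lens; pixels are square), "cx", "cy" (the principal point, pixels), "k1" (the pictures are not rectified: a ray, as slopes to the right and down, at radius r is drawn at 1 + k1 r^2 times it, then the intrinsics apply), "origin" and "attitude" of the camera in the world. Camera axes: x right, y down, z forward; pixel columns grow to the right and rows downward; lengths in mm; the calibration is good to about 2 mm. A picture is of the moment at which its call begins: read the wrist's pose just before it. camera_params takes no time and is no camera call; for the wrist camera it gives the pose at the moment of the call.
- manip.sign_off(): hands the job in; it is judged then, once.
The state is a dict: "clock": time; "joints": joint angles; "qd": joint speeds; "effort": joint torques, N m; "eef_pos": TCP position; "eef_rot": TCP orientation; "wrist_force": force on the tool from outside, world axes, zero at the start; "moment": the same for the moment, N m; "finger_gap": finger opening in mm; "finger_force": force on a finger pad.
Only numpy, scipy, OpenCV 4.12 (cv2) and the standard library are available. Lean on these libraries where they do the work, as an engineer would, in place of code of your own. Each camera call takes 0.05 s, during which the arm holds its last target. There are 200 camera calls.

### The job

Put away the four capped containers, each standing upright inside its own coloured spill tray: the big white bottle with the red cap in the red tray, the brown bottle in the yellow tray, the slim white bottle in the blue tray and the squat white screw-lid jar in the green tray. Set them down rather than dropping them, do not knock any over, and leave the empty beaker and the petri dish where they are.

Things in the scene. Friction and masses are not known exactly. Their poses are not given: they have to be found in the camera images.
- bottle_wash: big white wash bottle with a red screw cap, loose, 66 mm across and 165 mm tall, about 0.1 kg; straight body 66 mm wide, firm to grip up to 145 mm height; origin: centre of its underside, z up; round, so its yaw means nothing
- bottle_brown: brown (amber) reagent bottle with a black cap, loose, 48 mm across and 98 mm tall, about 0.1 kg; grip its 48 mm wide body below 78 mm height (the cap above that gives no hold); origin: centre of its underside, z up; round, so its yaw means nothing
- bottle_saline: slim white bottle with a white cap, loose, 43 mm across and 140 mm tall, about 0.1 kg; grip its 43 mm wide body below 120 mm height (the cap above that gives no hold); origin: centre of its underside, z up; round, so its yaw means nothing
- jar_cotton: squat white screw-lid jar, loose, 54 mm across and 84 mm tall, about 0.1 kg, firm over its whole height; origin: centre of its underside, z up; round, so its yaw means nothing
- tray_red: red round spill tray, 90 mm across inside, 96 mm outside; fixed to the worktop; flat round floor 3 mm above the tray's underside, rim 10 mm high and 3 mm thick, with a small flat thumb tab on its own +x side, 15 mm beyond the rim; origin: centre of its underside, z up
- tray_yellow: yellow round spill tray, 72 mm across inside, 78 mm outside; fixed to the worktop; flat round floor 3 mm above the tray's underside, rim 10 mm high and 3 mm thick, with a small flat thumb tab on its own +x side, 15 mm beyond the rim; origin: centre of its underside, z up
- tray_blue: blue round spill tray, 67 mm across inside, 73 mm outside; fixed to the worktop; flat round floor 3 mm above the tray's underside, rim 10 mm high and 3 mm thick, with a small flat thumb tab on its own +x side, 15 mm beyond the rim; origin: centre of its underside, z up
- tray_green: green round spill tray, 78 mm across inside, 84 mm outside; fixed to the worktop; flat round floor 3 mm above the tray's underside, rim 10 mm high and 3 mm thick, with a small flat thumb tab on its own +x side, 15 mm beyond the rim; origin: centre of its underside, z up
- beaker: empty clear beaker, loose, 77 mm across and 86 mm tall, to be left alone; origin: centre of its underside, z up
- petri_dish: clear petri dish, loose, 66 mm across and 15 mm tall, to be left alone; origin: centre of its underside, z up

How it is judged:
By the outcome, as a careful person would: the job done as asked, in the order asked, and still so for the second after the job is handed in, with the robot touching nothing.
It also fails if it takes over 104 s, if anything falls off the work surface, if the arm or the gripper's body presses on something with over 40 N, if the wrist force passes 120 N, or if a joint passes its speed limit or range.

## Working session

There is one attempt and no reset: what is moved stays moved. The work goes in short steps, Python scripts to look and compute and a shell command to move; the robot and the scene stay as the last step left them, time stands still between calls to the robot, and variables do not carry over. Pictures are saved under pics/ and viewed, at most 14 in all, crops included, and the job is handed in when it is done.

```bash
mkdir -p pics
cat > h.py <<'E'
import numpy as np, cv2
from cell import manip
from scipy.spatial.transform import Rotation as R
def rot(a):
    a=np.array(a,float)
    if a.shape==(3,3): return a
    if a.size==4: return R.from_quat(a).as_matrix()
    return R.from_euler('xyz',a).as_matrix()
def K(p):
    f=240/np.tan(np.radians(p['fovy'])/2); return np.array([[f,0,p['cx']],[0,f,p['cy']],[0,0,1]])
def ray(p,uv):
    d=np.array([p['k1'],0,0,0],float)
    s=cv2.undistortPoints(np.array([[uv]],float),K(p),d)[0,0]
    return np.array(p['origin'],float), rot(p['attitude'])@np.array([s[0],s[1],1])
def plane(p,uv,z):
    o,d=ray(p,uv); return o+d*(z-o[2])/d[2]
def proj(p,X):
    c=rot(p['attitude']).T@(np.array(X,float)-np.array(p['origin'])); s=c[:2]/c[2]
    return s*(1+p['k1']*(s@s))*K(p)[0,0]+[p['cx'],p['cy']]
def snap(n,f):
    im=manip.camera(n); cv2.imwrite('pics/'+f,im[:,:,::-1]); return im
E
python3 - <<'E'
from h import *
for n in ['scene','top','wrist']:
    print(n,manip.camera_params(n)); snap(n,n+'0.png')
print(manip.read_state(),manip.tip_reach)
E
```

```text
scene {'fovy': 42.389759758613046, 'cx': 321.947470604228, 'cy': 246.9932084189745, 'k1': -0.027033435455187455, 'origin': array([-214.80497475, -615.72379243,  437.84769815]), 'attitude': array([-1.9556483 ,  0.01189084, -0.90026793])}
top {'fovy': 57.14644322499872, 'cx': 326.08604490512135, 'cy': 236.56405828067545, 'k1': -0.026713545668475062, 'origin': array([319.09995617, -20.42462871, 865.88481655]), 'attitude': array([-2.93830192e+00,  1.53479319e-03, -1.59418248e+00])}
wrist {'fovy': 60.32366955848084, 'cx': 316.1256735566263, 'cy': 234.65035450876266, 'k1': -0.043191065551001294, 'origin': array([161.98977743, 530.83215419, 384.0718954 ]), 'attitude': array([2.85911534e+00, 7.60435304e-04, 1.12663555e+00])}
{'clock': 0.15, 'joints': array([ 1.06037288e+00,  3.00310459e-01,  1.52138927e+00, -7.25903520e-06,
        1.32071178e+00, -6.66243520e-02]), 'qd': array([ 0.00094822, -0.00303331, -0.00109822, -0.00119108,  0.00061638,
        0.00177541]), 'effort': array([ 5.93201530e-04, -5.31957257e+01, -3.52819812e+01,  7.07953493e-02,
        2.36188970e-02, -4.90655452e-05]), 'eef_pos': array([236.08776366, 496.56182102, 219.05559526]), 'eef_rot': array([-3.14077515e+00, -4.74992519e-05,  2.69779534e+00]), 'wrist_force': array([ 0.49680958, -0.40639259, -0.72686501]), 'moment': array([ 0.02879717, -0.04943738, -0.02311586]), 'finger_force': 0.0, 'finger_gap': 93.5133098245204} 14.0
```

View pics/scene0.png

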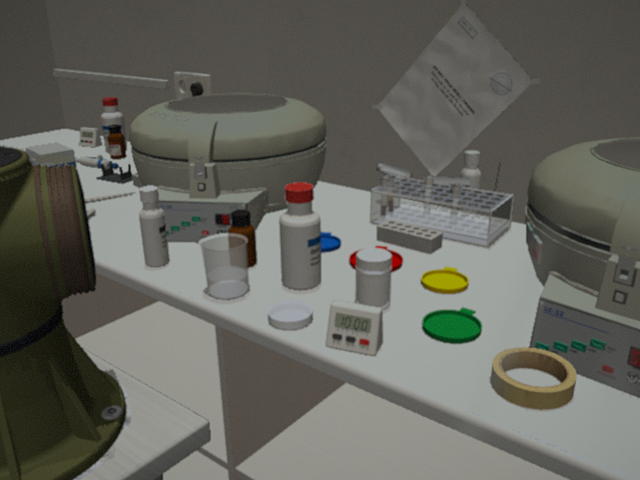

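View pics/top0.png

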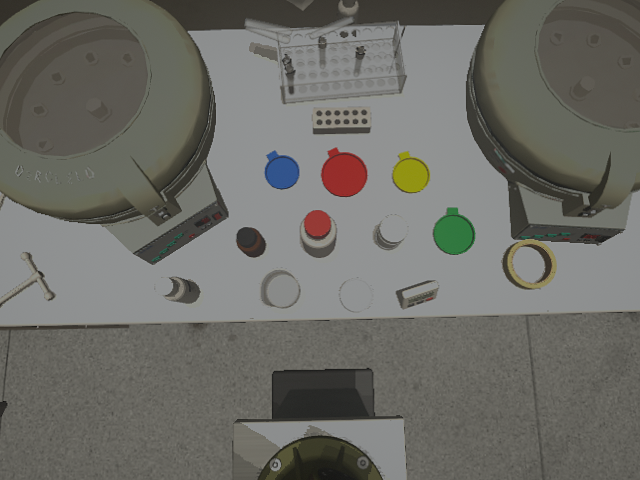

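Scene/top views: the saline is at top-view pixel (173,288), brown at (250,240), wash at (317,225), jar at (391,232), beaker at (281,289) and petri dish at (355,294). The trays are blue (282,172), red (344,174), yellow (411,175) and green (454,234). Next I'll measure the trays by colour and enlarge the caps.

```bash
cat > m.py <<'E'
from h import *
T=cv2.imread('pics/top0.png');S=cv2.imread('pics/scene0.png')
pt=manip.camera_params('top');ps=manip.camera_params('scene')
rng={'red':[(0,6),(174,180)],'yellow':[(24,34)],'blue':[(105,120)],'green':[(60,85)]}
for c,rs in rng.items():
  for nm,I,p in(('top',T,pt),('scene',S,ps)):
    h=cv2.cvtColor(I,cv2.COLOR_BGR2HSV); m=0
    for a,b in rs: m=m|cv2.inRange(h,(a,150,50),(b,255,255))
    k=cv2.getStructuringElement(cv2.MORPH_ELLIPSE,(15,15) if nm=='top' else (9,9))
    m=cv2.morphologyEx(cv2.morphologyEx(m,cv2.MORPH_CLOSE,k),cv2.MORPH_OPEN,k)
    for q in cv2.findContours(m,0,2)[0]:
      if cv2.contourArea(q)<120: continue
      # outline = rim outer edge at z=10: cast and fit circle
      P=np.array([plane(p,x[0].astype(float),10)[:2] for x in q])
      A=np.c_[2*P,np.ones(len(P))]; s=np.linalg.lstsq(A,(P**2).sum(1),rcond=None)[0]
      e=cv2.fitEllipse(q)
      print(c,nm,'circle@z10',s[:2].round(1),'D',round(2*np.sqrt(s[2]+s[:2]@s[:2]),1),'ell',np.round(e[0],1),np.round(e[1],1))
a=cv2.resize(T[205:325,145:425],None,fx=2.8,fy=2.5,interpolation=2)
b=cv2.resize(S[180:300,130:410],None,fx=2.8,fy=2.5,interpolation=2)
cv2.imwrite('pics/mont.png',np.vstack([a,b]))
E
python3 m.py
```

```text
red top circle@z10 [524.   -5.9] D 49.5 ell [317.1 222.9] [24. 25.]
red top circle@z10 [626.  -62.1] D 92.0 ell [343.6 173.9] [43.1 44.8]
red scene circle@z10 [853.6 301.4] D 137.7 ell [299.  192.3] [19.9 31.4]
yellow top circle@z10 [ 622.5 -199.3] D 75.2 ell [410.7 174. ] [34.7 37. ]
yellow scene circle@z10 [ 618.1 -202.5] D 83.4 ell [444.7 280.5] [24.3 45.4]
blue top circle@z10 [634.6  65.4] D 68.6 ell [281.3 171.3] [31.7 33.7]
blue scene circle@z10 [637.6  54.2] D 63.9 ell [327.5 241.8] [15.8 22.5]
green top circle@z10 [ 495.7 -278.6] D 77.7 ell [454.4 233.7] [37.4 40. ]
green scene circle@z10 [ 493.3 -282.2] D 87.8 ell [452.4 325.1] [33.4 57. ]
```

View pics/mont.png

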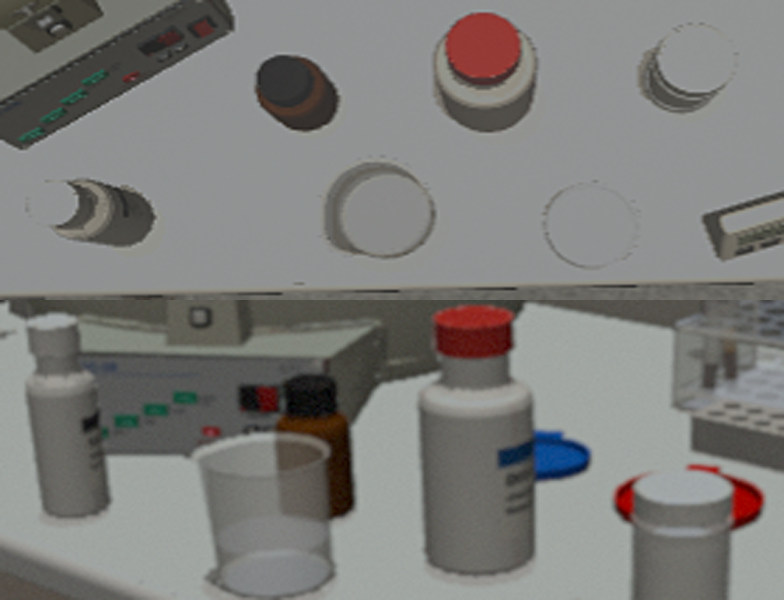

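The enlarged crops show all four caps clearly, as well as the beaker rim (388,215) and the petri dish (590,225) in montage pixels. I'll triangulate the cap tops.

```bash
cat > t.py <<'E'
from h import *
pt=manip.camera_params('top');ps=manip.camera_params('scene')
t=lambda x,y:(145-.5+.18+x/2.8+.0,205+y/2.5-.3)
s=lambda x,y:(130-.3+x/2.8,180+(y-300)/2.5-.3)
H=dict(wash=165,brown=98,saline=140,jar=84,beaker=86)
for n,a,b in [('wash',(482,47),(473,318)),('brown',(284,80),(309,381)),('saline',(54,203),(54,321)),('jar',(697,58),(684,488)),('beaker',(388,215),(264,448)) ]:
    o1,d1=ray(pt,t(*a));o2,d2=ray(ps,s(*b))
    k=np.linalg.lstsq(np.c_[d1,-d2],o2-o1,rcond=None)[0]
    A=o1+k[0]*d1;B=o2+k[1]*d2
    print(n,((A+B)/2).round(1),'gap',np.linalg.norm(A-B).round(1),'top@H',plane(pt,t(*a),H[n]).round(1),'scene@H',plane(ps,s(*b),H[n]).round(1))
print('petri',plane(pt,t(590,225),15))
# tray heights: yellow, green, ellipse centres
for n,a,b in [('yellow',(410.7,174.),(444.7,280.5)),('green',(454.4,233.7),(452.4,325.1))]:
    o1,d1=ray(pt,a);o2,d2=ray(ps,b)
    k=np.linalg.lstsq(np.c_[d1,-d2],o2-o1,rcond=None)[0];print(n,o1+k[0]*d1,o2+k[1]*d2)
print('centrifuge corner',plane(pt,(228,213),80),plane(pt,(215,115),150))
E
python3 t.py
```

```text
wash [486.4  -8.5 163.6] gap 1.1 top@H [485.7  -8.1 165. ] scene@H [483.5 -11.7 165. ]
brown [480.5 119.4  98.1] gap 0.0 top@H [480.5 119.5  98. ] scene@H [480.8 119.7  98. ]
saline [392.3 246.5 139.8] gap 0.9 top@H [391.9 246.8 140. ] scene@H [392.2 245.6 140. ]
jar [ 494.1 -146.7   81.3] gap 0.0 top@H [ 493.4 -146.2   84. ] scene@H [ 488.6 -150.3   84. ]
beaker [382.9  54.5  94.7] gap 1.5 top@H [384.2  54.8  86. ] scene@H [397.5  72.1  86. ]
petri [379.20368715 -76.81566864  15.        ]
yellow [ 623.50240478 -200.17967259    5.85265482] [ 623.47631268 -200.14432222    5.83603114]
green [ 495.97657047 -279.57951538    6.61267572] [ 496.22378245 -279.90976172    6.76316468]
centrifuge corner [529.73588618 156.81477068  80.        ] [690.49773696 168.26780081 150.        ]
```

Run:
```python
from h import *
ps=manip.camera_params('scene');pt=manip.camera_params('top')
for uv in [(326,150),(322,170),(310,115),(260,95)]:
    o,d=ray(ps,uv)
    for x in (620,680,740): q=o+d*(x-o[0])/d[0]; print(uv,q.round())
for z in (100,150,200,250): print(z,plane(pt,(215,115),z).round(),plane(pt,(208,160),z).round(),plane(pt,(467,100),z).round(),plane(pt,(495,170),z).round(),plane(pt,(511,235),z).round())
# first goal: above wash, in current tool axes (cm)
s=manip.read_state();Rm=rot(s['eef_rot'])
for g in ([486,-9,260],[486,-9,110]): print((Rm.T@(np.array(g)-s['eef_pos'])/10).round(2))
```

```text
(326, 150) [620.  41. 190.]
(326, 150) [680.  88. 172.]
(326, 150) [740. 136. 154.]
(322, 170) [620.  51. 153.]
(322, 170) [680.  98. 132.]
(322, 170) [740. 146. 112.]
(310, 115) [620.  76. 247.]
(310, 115) [680. 126. 233.]
(310, 115) [740. 175. 220.]
(260, 95) [620. 194. 272.]
(260, 95) [680. 252. 260.]
(260, 95) [740. 311. 248.]
100 [716. 181. 100.] [626. 192. 100.] [ 736. -298.  100.] [ 595. -336.  100.] [ 472. -353.  100.]
150 [690. 168. 150.] [606. 178. 150.] [ 709. -279.  150.] [ 577. -316.  150.] [ 462. -331.  150.]
200 [665. 155. 200.] [586. 164. 200.] [ 682. -261.  200.] [ 559. -295.  200.] [ 452. -309.  200.]
250 [639. 142. 250.] [566. 150. 250.] [ 655. -243.  250.] [ 541. -275.  250.] [ 442. -288.  250.]
[-44.28 -34.93  -4.07]
[-44.28 -34.92  10.93]
```

```bash
R='x'; python3 -m creep '[[1,[-44.3,-34.9,-4],12.92],[1,[-44.3,-34.9,-4],12.92],[1,[-44.3,-34.9,-4],12.92],[1,[-44.3,-34.9,-4],12.92],[1,[-44.3,-34.9,-4],12.92],[1,[-44.3,-34.9,-4],12.92],[1,[-44.3,-34.9,-4],12.92],[1,[-44.3,-34.9,-4],12.92],[1,[-44.3,-34.9,-4],12.92],[1,[-44.3,-34.9,-4],12.92],[1,[-44.3,-34.9,-4],12.92],[1,[-44.3,-34.9,-4],12.92]]' 25
```

```text
clock: 1.35
eef_pos: [487.4, -12.2, 259.3]
eef_rot: [-3.141, 0.0, 1.567]
wrist_force: [0.5, 0.2, -0.6]
finger_gap: 93.9
finger_force: 0.0
```

```bash
python3 -m creep '[[1,[0,0,0],0],[1,[0,0,0],0]]'
python3 - <<'E'
from h import *
p=manip.camera_params('wrist'); im=snap('wrist','w1.png'); print(manip.read_state()['eef_pos'])
for n,X in dict(wash=(486,-8.5,165),brown=(480.5,119.5,98),red=(626,-62,3),blue=(634.6,65.4,3),jar=(494,-146.5,84),beaker=(384,54.6,86)).items(): print(n,proj(p,X).round())
E
```

```text
clock: 1.55
eef_pos: [486.0, -7.9, 259.1]
eef_rot: [-3.141, -0.0, 1.57]
wrist_force: [-0.8, -0.3, 0.6]
finger_gap: 94.0
finger_force: 0.0
[485.90688668  -7.48296022 259.29521311]
wash [317. 243.]
brown [310.  50.]
red [447. 246.]
blue [467. 124.]
jar [326. 357.]
beaker [190. 139.]
```

View pics/w1.png

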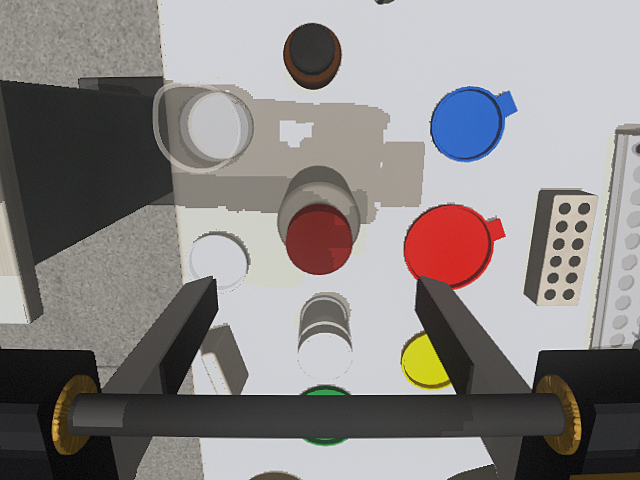

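The wrist view agrees with the map: wash cap at (319,240), brown cap at (314,47), red tray at (449,246) and blue tray at (467,124), each within 4 px of the prediction. Descending to grasp.

```bash
python3 -m creep '[[1,[0,0,4],0],[1,[0,0,8],0],[1,[0,0,12],0],[1,[0,0,15.4],0],[1,[0,0,15.4],0],[-1,[0,0,15.4],0],[-1,[0,0,15.4],0],[-1,[0,0,15.4],0],[-1,[0,0,15.4],0],[-1,[0,0,15.4],0],[-1,[0,0,15.4],0]]' 20; python3 -m creep '[[-1,[0,0,0],0],[-1,[0,0,0],0]]'
```

```text
clock: 2.7
eef_pos: [486.9, -8.7, 106.5]
eef_rot: [3.14, 0.0, 1.57]
wrist_force: [-0.9, 1.0, 7.3]
finger_gap: 65.6
finger_force: 20.0
clock: 2.9
eef_pos: [487.0, -8.7, 106.6]
eef_rot: [3.14, 0.0, 1.57]
wrist_force: [-0.8, 0.3, 6.9]
finger_gap: 65.6
finger_force: 20.0
```

```bash
python3 -m creep '[[-1,[0,0,-2],0],[-1,[0,0,-5],0],[-1,[-1.5,4,-5],0],[-1,[-3,8,-5],0],[-1,[-4.5,12,-5],0],[-1,[-5.35,13.9,-5],0],[-1,[-5.35,13.9,-5],0],[-1,[-5.35,13.9,-5],0]]'; python3 -m creep '[[-1,[0,0,2],0],[-1,[0,0,3.2],0],[-1,[0,0,3.8],0],[-1,[0,0,4.2],0],[-1,[0,0,4.2],0]]'
```

```text
clock: 3.7
eef_pos: [624.9, -62.2, 155.0]
eef_rot: [-3.141, -0.0, 1.57]
wrist_force: [0.1, 1.1, -0.8]
finger_gap: 65.7
finger_force: 20.0
clock: 4.2
eef_pos: [625.2, -62.1, 113.4]
eef_rot: [-3.141, -0.0, 1.57]
wrist_force: [0.1, 0.2, -1.3]
finger_gap: 66.3
finger_force: 20.0
```

```bash
python3 -m creep '[[-1,[0,0,0.1],0],[-1,[0,0,0.2],0],[-1,[0,0,0.3],0],[-1,[0,0,0.35],0],[-1,[0,0,0.35],0]]'
```

```text
clock: 4.7
eef_pos: [625.4, -62.3, 109.9]
eef_rot: [-3.142, 0.0, 1.57]
wrist_force: [0.2, -0.6, -1.3]
finger_gap: 65.9
finger_force: 20.0
```

```bash
python3 -m creep '[[-1,[0,0,0.05],0],[-1,[0,0,0.1],0],[-1,[0,0,0.1],0]]';  python3 -m creep '[[-1,[0,0,0.1],0],[-1,[0,0,0.1],0],[-1,[0,0,0.1],0]]'
```

```text
clock: 5.0
eef_pos: [625.4, -62.3, 109.6]
eef_rot: [3.141, 0.0, 1.57]
wrist_force: [-1.0, 0.5, 5.8]
finger_gap: 66.1
finger_force: 20.0
clock: 5.3
eef_pos: [625.8, -62.3, 109.4]
eef_rot: [3.14, 0.0, 1.57]
wrist_force: [-3.2, 0.4, 10.3]
finger_gap: 65.7
finger_force: 20.0
```

Contact force confirms it is on the floor. Release, go up, move over the brown bottle.

```bash
python3 -m creep '[[0,[0,0,-0.1],0],[1,[0,0,-0.1],0],[1,[0,0,-0.1],0],[1,[0,0,-0.1],0],[1,[0,0,-4],0],[1,[0,0,-8],0],[1,[0,0,-12],0],[1,[0,0,-12],0],[1,[0,0,-12],0]]'; python3 -m creep '[[0.5,[18.3,-14.3,0],0],[0.5,[18.3,-14.3,0],0],[0.5,[18.3,-14.3,0],0],[0.5,[18.3,-14.3,0],0],[0.5,[18.3,-14.3,0],0],[0.5,[18.3,-14.3,0],0],[0.5,[18.3,-14.3,0],0],[0.5,[18.3,-14.3,0],0],[0.5,[18.3,-14.3,0],0]]'
python3 - <<'E'
from h import *
snap('wrist','w2.png');p=manip.camera_params('wrist'); print(manip.read_state()['eef_pos'])
for X in ((482,120.5,98),(625.5,-62,168),(392,246.5,140)): print(proj(p,X).round(1))
E
```

```text
clock: 6.2
eef_pos: [625.5, -62.3, 228.3]
eef_rot: [3.141, 0.0, 1.57]
wrist_force: [-0.1, -0.1, -0.2]
finger_gap: 93.9
finger_force: 0.0
clock: 7.1
eef_pos: [482.9, 120.0, 227.3]
eef_rot: [-3.141, 0.0, 1.569]
wrist_force: [0.3, -0.5, -1.1]
finger_gap: 70.7
finger_force: 0.0
[482.82815678 120.05018434 227.44640064]
[316.  227.7]
[515.7 497.7]
[156.5  33. ]
```

View pics/w2.png

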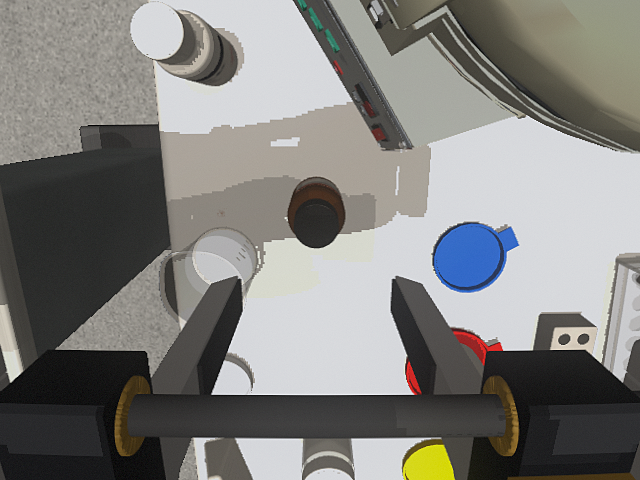

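Brown cap is at (318,224), within 3 px of the prediction. Saline cap at (157,31) also matches. Descend and grasp.

```bash
python3 -m creep '[[0.5,[0,0,5],0],[0.5,[0,0,10],0],[0.5,[0,0,14],0],[0.5,[0,0,17],0],[0.5,[0,0,18.2],0],[0.5,[0,0,18.2],0],[-1,[0,0,18.2],0],[-1,[0,0,18.2],0],[-1,[0,0,18.2],0],[-1,[0,0,18.2],0],[-1,[0,0,18.2],0]]' 15; python3 -m creep '[[-1,[0,0,0],0],[-1,[0,0,0],0]]'
```

```text
clock: 8.25
eef_pos: [483.0, 120.9, 47.1]
eef_rot: [3.14, -0.0, 1.57]
wrist_force: [-1.4, -0.7, 6.7]
finger_gap: 47.9
finger_force: 15.0
clock: 8.45
eef_pos: [483.0, 120.9, 47.1]
eef_rot: [3.14, -0.0, 1.57]
wrist_force: [-1.1, -1.2, 7.2]
finger_gap: 47.7
finger_force: 15.0
```

```bash
python3 -m creep '[[-1,[0,0,-3],0],[-1,[0,0,-7],0],[-1,[0,0,-11],0],[-1,[-4.5,0.5,-11.5],0],[-1,[-9,1,-12],0],[-1,[-13.5,1.5,-12],0],[-1,[-18,2,-12],0],[-1,[-22.5,2,-12],0],[-1,[-27,2,-12],0],[-1,[-30,3,-12],0],[-1,[-32,6,-12],0],[-1,[-32.1,10,-12],0]]'; python3 -m creep '[[-1,[0,2,0],0],[-1,[0,4,0],0],[-1,[0,4,0],0],[-1,[0,4,0],0]]'
```

```text
clock: 9.65
eef_pos: [582.4, -203.1, 166.5]
eef_rot: [3.141, 0.001, 1.567]
wrist_force: [0.0, 0.6, -0.8]
finger_gap: 47.5
finger_force: 15.0
clock: 10.05
eef_pos: [622.0, -200.1, 165.7]
eef_rot: [-3.141, -0.0, 1.571]
wrist_force: [-0.0, 0.3, -1.7]
finger_gap: 48.0
finger_force: 15.0
```

```bash
python3 -m creep '[[-1,[0,0.1,4],0],[-1,[0,0.1,8],0],[-1,[0,0.1,10],0],[-1,[0,0.1,10.8],0],[-1,[0,0.1,11.1],0],[-1,[0,0.1,11.1],0]]'; python3 -m creep '[[-1,[0,0,0.1],0],[-1,[0,0,0.2],0],[-1,[0,0,0.3],0],[-1,[0,0,0.4],0],[-1,[0,0,0.45],0],[-1,[0,0,0.45],0]]'
```

```text
clock: 10.65
eef_pos: [623.6, -200.5, 56.2]
eef_rot: [3.14, 0.001, 1.57]
wrist_force: [0.3, -0.6, -0.3]
finger_gap: 47.8
finger_force: 15.0
clock: 11.25
eef_pos: [623.3, -200.3, 50.4]
eef_rot: [-3.141, 0.0, 1.57]
wrist_force: [0.2, 0.4, -1.3]
finger_gap: 48.0
finger_force: 15.0
```

```bash
python3 -m creep '[[-1,[0,0,0.05],0],[-1,[0,0,0.1],0],[-1,[0,0,0.15],0],[-1,[0,0,0.15],0]]'
```

```text
clock: 11.65
eef_pos: [623.4, -200.3, 50.1]
eef_rot: [3.141, 0.0, 1.57]
wrist_force: [-5.4, 2.1, 10.3]
finger_gap: 47.4
finger_force: 15.0
```

```bash
python3 -m creep '[[0,[0,0,-0.1],0],[0.6,[0,0,-0.1],0],[0.6,[0,0,-0.1],0],[0.6,[0,0,-4],0],[0.6,[0,0,-8],0],[0.6,[0,0,-13],0],[0.6,[0,0,-18],0],[0.6,[0,0,-20],0],[0.6,[0,0,-20],0]]'; python3 -m creep '[[0.5,[44.8,-23.1,0],0],[0.5,[44.8,-23.1,0],0],[0.5,[44.8,-23.1,0],0],[0.5,[44.8,-23.1,0],0],[0.5,[44.8,-23.1,0],0],[0.5,[44.8,-23.1,0],0],[0.5,[44.8,-23.1,0],0],[0.5,[44.8,-23.1,0],0],[0.5,[44.8,-23.1,0],0],[0.5,[44.8,-23.1,0],0],[0.5,[44.8,-23.1,0],0],[0.5,[44.8,-23.1,0],0]]'; python3 -m creep '[[0.5,[0,0,0],0],[0.5,[0,0,0],0]]';python3 - <<'E'
from h import *
w=snap('wrist','w3.png');p=manip.camera_params('wrist'); print(manip.read_state()['eef_pos'])
t=snap('top','t3.png')
for X in ((392.5,247.5,140),): print(proj(p,X).round(1))
cv2.imwrite('pics/m3.png',np.hstack([cv2.resize(w[:,:,::-1],(400,300)),cv2.resize(t[130:310,140:500,::-1],(400,200)).copy() if 0 else cv2.resize(t[100:370,140:500,::-1],(400,300))]))
E
```

```text
clock: 12.55
eef_pos: [624.2, -200.6, 252.7]
eef_rot: [3.136, 0.002, 1.57]
wrist_force: [-0.1, -0.5, -0.4]
finger_gap: 75.3
finger_force: 0.0
clock: 13.75
eef_pos: [391.7, 248.5, 247.8]
eef_rot: [-3.14, 0.001, 1.573]
wrist_force: [-0.0, -0.8, -0.1]
finger_gap: 70.5
finger_force: 0.0
clock: 13.95
eef_pos: [393.1, 246.8, 248.5]
eef_rot: [-3.141, 0.0, 1.568]
wrist_force: [-0.5, -0.2, 0.1]
finger_gap: 70.4
finger_force: 0.0
[393.07880063 246.83638075 248.6559722 ]
[316.2 235.3]
```

View pics/m3.png

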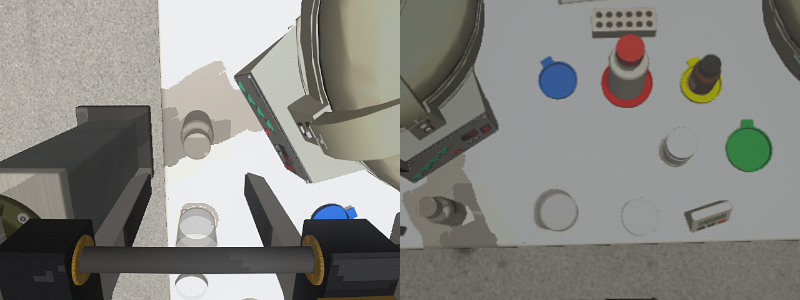

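Both bottles stand upright in the red and yellow trays. The saline cap is at wrist pixel ~(315,232), as predicted. Grasp the saline.

```bash
python3 -m creep '[[0.5,[0,0,4],0],[0.5,[0,0,8],0],[0.5,[0,0,12],0],[0.5,[0,0,15],0],[0.5,[0,0,15.7],0],[0.5,[0,0,15.7],0],[-1,[0,0,15.7],0],[-1,[0,0,15.7],0],[-1,[0,0,15.7],0],[-1,[0,0,15.7],0],[-1,[0,0,15.7],0]]' 15; python3 -m creep '[[-1,[0,0,0],0],[-1,[0,0,0],0]]'
```

```text
clock: 15.15
eef_pos: [392.8, 248.0, 92.6]
eef_rot: [3.141, -0.001, 1.57]
wrist_force: [-1.0, 1.2, 6.4]
finger_gap: 42.5
finger_force: 15.0
clock: 15.35
eef_pos: [392.8, 248.1, 92.6]
eef_rot: [3.141, -0.001, 1.57]
wrist_force: [-1.8, -0.2, 7.5]
finger_gap: 43.1
finger_force: 15.0
```

```bash
python3 -m creep '[[-1,[0,0,-4],0],[-1,[0,0,-8],0],[-1,[0,0,-11],0],[-1,[-4.5,1,-11],0],[-1,[-9,2,-11],0],[-1,[-13.5,3,-11],0],[-1,[-17.5,5,-11],0],[-1,[-18.2,9.5,-11],0],[-1,[-18.3,14,-11],0],[-1,[-18.3,18.5,-11],0],[-1,[-18.3,22,-11],0],[-1,[-18.3,24.2,-11],0]]'; python3 -m creep '[[-1,[0,0,0],0],[-1,[0,0,0],0],[-1,[0,0,4],0],[-1,[0,0,8],0],[-1,[0,0,9.5],0],[-1,[0,0,10.2],0],[-1,[0,0,10.2],0]]'
```

```text
clock: 16.55
eef_pos: [636.1, 64.5, 200.9]
eef_rot: [-3.14, 0.0, 1.57]
wrist_force: [0.2, 0.5, -1.1]
finger_gap: 42.3
finger_force: 15.0
clock: 17.25
eef_pos: [634.5, 64.8, 100.8]
eef_rot: [3.141, -0.0, 1.57]
wrist_force: [1.0, 0.8, -1.6]
finger_gap: 42.7
finger_force: 15.0
```

Target TCP z is about 95.6.

```bash
python3 -m creep '[[-1,[0,0,0.1],0],[-1,[0,0,0.2],0],[-1,[0,0,0.3],0],[-1,[0,0,0.4],0],[-1,[0,0,0.45],0],[-1,[0,0,0.5],0],[-1,[0,0,0.5],0]]'
```

```text
clock: 17.95
eef_pos: [634.5, 64.8, 95.7]
eef_rot: [3.141, -0.0, 1.57]
wrist_force: [-2.1, 0.6, 5.1]
finger_gap: 42.8
finger_force: 15.0
```

```bash
python3 -m creep '[[0,[0,0,-0.05],0],[0.6,[0,0,-0.05],0],[0.6,[0,0,-0.05],0],[0.6,[0,0,-4],0],[0.6,[0,0,-8],0],[0.6,[0,0,-13],0],[0.6,[0,0,-16],0],[0.6,[0,0,-16],0]]'; python3 -m creep '[[0.75,[-21.1,-14.1,0],0],[0.75,[-21.1,-14.1,0],0],[0.75,[-21.1,-14.1,0],0],[0.75,[-21.1,-14.1,0],0],[0.75,[-21.1,-14.1,0],0],[0.75,[-21.1,-14.1,0],0],[0.75,[-21.1,-14.1,0],0],[0.75,[-21.1,-14.1,0],0],[0.75,[-21.1,-14.1,0],0]]'
python3 - <<'E'
from h import *
w=snap('wrist','w4.png');p=manip.camera_params('wrist'); print(manip.read_state()['eef_pos'])
t=snap('top','t4.png')
for X in ((494,-146.5,84),(496,-279.5,3)): print(proj(p,X).round(1))
cv2.imwrite('pics/m4.png',np.hstack([cv2.resize(w[:,:,::-1],(400,300)),cv2.resize(t[100:370,140:500,::-1],(400,300))]))
E
```

```text
clock: 18.75
eef_pos: [635.6, 64.8, 260.1]
eef_rot: [3.134, -0.0, 1.57]
wrist_force: [-0.3, -0.2, 0.2]
finger_gap: 75.0
finger_force: 0.0
clock: 19.65
eef_pos: [493.9, -145.2, 254.5]
eef_rot: [-3.141, -0.0, 1.572]
wrist_force: [-0.2, -0.0, -0.4]
finger_gap: 82.0
finger_force: 0.0
[ 493.8395175  -145.21315229  254.57261261]
[317.2 217. ]
[318.6 315.7]
```

View pics/m4.png

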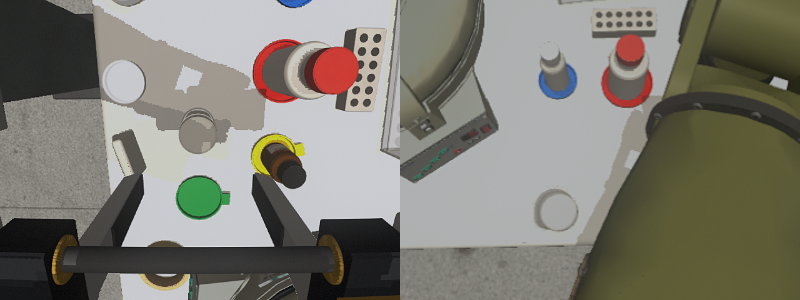

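The saline stands in the blue tray. The jar lid at ~(317,216) and green tray at ~(318,316) match the predictions. Grasp the jar.

```bash
python3 -m creep '[[0.75,[-0.1,0,5],0],[0.75,[-0.1,0,10],0],[0.75,[-0.1,0,15],0],[0.75,[-0.1,0,19],0],[0.75,[-0.1,0,20.7],0],[0.75,[-0.1,0,20.7],0],[-1,[-0.1,0,20.7],0],[-1,[-0.1,0,20.7],0],[-1,[-0.1,0,20.7],0],[-1,[-0.1,0,20.7],0],[-1,[-0.1,0,20.7],0]]' 15; python3 -m creep '[[-1,[0,0,0],0],[-1,[0,0,0],0]]'
```

```text
clock: 20.85
eef_pos: [493.7, -147.3, 48.8]
eef_rot: [3.14, 0.0, 1.57]
wrist_force: [-1.1, 0.7, 7.9]
finger_gap: 53.4
finger_force: 15.0
clock: 21.05
eef_pos: [493.8, -147.3, 48.8]
eef_rot: [3.14, 0.0, 1.57]
wrist_force: [-1.1, 0.4, 7.3]
finger_gap: 53.6
finger_force: 15.0
```

```bash
python3 -m creep '[[-1,[0,0,-3],0],[-1,[0,0,-6],-1],[-1,[-3,0,-6],-2],[-1,[-6,0.2,-6],-3],[-1,[-10,0.2,-6],-4],[-1,[-13.2,0.2,-6],-4],[-1,[-13.2,0.2,-6],-4],[-1,[-13.2,0.2,-6],-4]]'; python3 -m creep '[[-1,[0,0,2.5],0],[-1,[0,0,4.5],0],[-1,[0,0,5.2],0],[-1,[0,0,5.2],0]]'
```

```text
clock: 21.85
eef_pos: [494.9, -279.4, 107.7]
eef_rot: [-3.141, -0.001, 1.918]
wrist_force: [-0.3, 0.5, -1.1]
finger_gap: 53.2
finger_force: 15.0
clock: 22.25
eef_pos: [495.1, -278.2, 55.4]
eef_rot: [-3.141, -0.001, 1.92]
wrist_force: [-0.1, 0.3, 0.1]
finger_gap: 53.4
finger_force: 15.0
```

```bash
python3 -m creep '[[-1,[0,0,0.1],0],[-1,[0,0,0.2],0],[-1,[0,0,0.3],0],[-1,[0,0,0.35],0],[-1,[0,0,0.4],0],[-1,[0,0,0.4],0]]'
```

```text
clock: 22.85
eef_pos: [495.2, -279.2, 52.0]
eef_rot: [3.142, 0.0, 1.919]
wrist_force: [-0.8, -0.6, -0.3]
finger_gap: 53.2
finger_force: 15.0
```

```bash
python3 -m creep '[[-1,[0,0,0.05],0],[-1,[0,0,0.1],0],[-1,[0,0,0.1],0]]'
```

```text
clock: 23.15
eef_pos: [495.3, -279.3, 51.8]
eef_rot: [3.141, 0.0, 1.919]
wrist_force: [-3.7, 0.8, 10.5]
finger_gap: 53.4
finger_force: 15.0
```

```bash
python3 -m creep '[[0,[0,0,-0.05],0],[0.75,[0,0,-0.05],0],[0.75,[0,0,-0.05],0],[0.75,[0,0,-0.05],0],[0.75,[0,0,-4],0],[0.75,[0,0,-8],0],[0.75,[0,0,-13],0],[0.75,[0,0,-18],0],[0.75,[0,0,-22],0],[0.75,[0,0,-22],0],[0.75,[0,0,-22],0]]'
python3 - <<'E'
from h import *
w=snap('wrist','w5.png');t=snap('scene','s5.png')
cv2.imwrite('pics/m5.png',np.hstack([cv2.resize(w[:,:,::-1],(400,300)),cv2.resize(t[:,:,::-1],(400,300))]))
E
```

```text
clock: 24.25
eef_pos: [495.3, -279.2, 271.1]
eef_rot: [3.141, 0.001, 1.919]
wrist_force: [-0.5, 0.1, -1.5]
finger_gap: 82.3
finger_force: 0.0
```

View pics/m5.png

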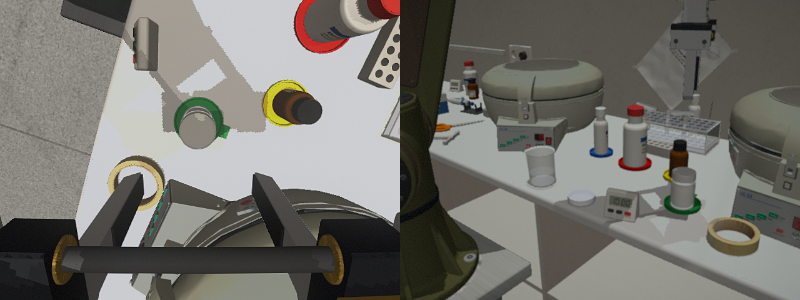

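The right-hand scene view shows all four containers upright in their trays: saline (600,130), wash (635,140), brown (680,158) and jar (683,188). The beaker (540,165) and petri dish (580,198) are untouched, and the gripper is clear.

```bash
python3 -c "
from cell import manip; print(manip.sign_off())"
```

```text
the job is handed in; nothing more can be done
None
```

All four containers stand upright in their own coloured trays, the beaker and petri dish were left alone, and the job was handed in at about 24 s on the robot clock; no verdict was shown.

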